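Open the scrap can with its pedal and let the lid down softly

ROBOT

A 6-joint arm with a two-finger parallel gripper is mounted at the origin on the work surface. World frame = base frame: x ahead of the robot, y to its left, z up, the work surface at z = 0. Lengths are in mm, angles in rad, forces in N, time in s.
With the tool pointing down it reaches from about 275 to 825 mm from the base axis. Payload 5.2 kg.
Tool frame: the origin (TCP) lies at the very end of the fingers, on their centre line; the grasp point (between the pads) lies 19 mm behind it; z points along the fingers, y is the direction in which the jaws open and shut (so a half turn about z gives the same grasp; the last joint's range is limited). The gripper opens to 93 mm and grips with 3 to 60 N. Pads are 15 mm wide; open, the fingers measure 128 mm over their backs; the gripper's body (75 mm by 188 mm) begins 65 mm behind the grasp point.
Start: joints at [-1.519, 0.259, 1.535, -0, 1.348, -0.203], TCP at [138.65, -532.242, 218.653] pointing down, gripper open.
Joint ranges: [-3.14, 3.14], [-0.91, 2.08], [0.19, 2.58], [-1.22, 4.36], [0.22, 2.71], [-3.12, 3.12]. Speed limits (rad/s): [2.57, 2.57, 3.14, 3.14, 3.14, 3.14].

INTERFACE

Orientations are given as [roll, pitch, yaw] about the fixed x, y, z axes, in that order (R = Rz(yaw) Ry(pitch) Rx(roll)).
In Python, from bench import robot gives the robot as it stands. The module is installed in compiled form; this text tells all that it offers. Calls block until the motion is done:
- robot.move_ptp(position, orientation): joint-space move of the TCP to a pose.
- robot.move_linear(position, ori=None, speed=150, f_stop=None): straight line of the TCP; ori=None keeps the orientation; speed is the mean speed in mm/s. With f_stop (N) it stops when the force on the tool has changed by that much, and returns True; else False.
- robot.move_j(angles): joint-space move.
- robot.move_gripper(opening): opening from 0.0 (shut) to 1.0 (fully open); the grip force is fixed at half the most; returns when the fingers have stopped.
- robot.sleep(seconds).
- robot.inverse_kinematics(position, orientation): joint angles nearest the present ones, or None.
- robot.get_image(name): name is "scene" or "top"; returns a dict with "img" (384x512x3 uint8, blue, green, red), "fovy" (degrees; the focal length in pixels is half the picture's height over the tangent of half this angle, whatever the lens; pixels are square), "cx", "cy" (the principal point, pixels), "k1" (the pictures are not rectified: a ray, as slopes to the right and down, at radius r is drawn at 1 + k1 r^2 times it, then the intrinsics apply), "eye" and "orientation" of the camera in the world. Camera axes: x right, y down, z forward; pixel columns grow to the right and rows downward; lengths in mm; the calibration is good to about 2 mm. A picture is of the moment at which its call begins. There is no depth.
A pose or a line that the arm cannot do raises robot.MotionError and nothing moves.
- robot.hand_in(): hands the job in, once; it reports no verdict.
Readings, each from a call of its own:
- robot.current_t(): time.
- robot.current_qpos(): joint angles.
- robot.current_joint_vel(): joint speeds.
- robot.current_joint_efforts(): joint torques, N m.
- robot.current_tcp_pos(): TCP position.
- robot.current_eef_rot(): TCP orientation.
- robot.current_contact_force(): force on the tool from outside, world axes, zero at the start.
- robot.current_ft_torque(): the same for the moment, N m.
- robot.current_gripper_width(): opening from 0.0 (shut) to 1.0 (fully open).
Only numpy, scipy, OpenCV 4.12 (cv2) and the standard library are available. Lean on these libraries where they do the work, as an engineer would, in place of code of your own. Each camera call takes 0.05 s, during which the arm holds its last target.

TASK

Open the yellow scrap can for me: press its front pedal down all the way with your fingertips so that the lid stands wide open, and keep it open for three seconds while I drop my offcuts in. Then let the pedal up slowly, so that the lid comes down softly and does not slam, and take your hand away with the can fully shut. Work the lid only by the pedal, and leave the other things on the bench where they are.

Things in the scene. Friction and masses are not known exactly. Their poses are not given: they have to be found in the camera images.
- can: yellow round steel step can, 160 mm in diameter, 205 mm high to its rim (226 mm to the top of the lid), fixed to the bench; origin at the centre of its underside on the bench (z = 0). Its -x axis points horizontally from the can out along the pedal, its +x axis to the lid hinge and lifting rod behind (they stand out to 125 mm from the centre). The pedal and the lid are joined by a lever under the drum and the rod: pedal down, lid up.
- tread_top (a point): centre of the top face of the pedal's bare-metal tread with black ribs. The tread is a rigid flat plate 60 mm along the can's x by 80 mm along the can's y, 10 mm thick. At rest this point is 165 mm from the can's centre along the can's -x, 62 mm above the bench (plate sloping up 6 degrees outwards); pressed fully it is 31 mm above the bench, sloping down 6 degrees outwards, and 3 mm further out. The can's wall is 55 mm from the tread's inner edge.
- pedal_angle (a joint): angle of the pedal lever, rad: 0 at rest (up), 0.21 at its stop (fully down, 31 mm of travel at the tread). No latch or spring: the lid's weight pushes it up again with about 7 to 16 N at the tread when shut, falling to about 2 to 6 N when wide open. It turns about a level axle along the can's y.
- lid_angle (a joint): angle of the lid, rad: 0 shut, 1.10 wide open at the pedal's stop. It is always 5.24 times the pedal angle. No damper: let go, the lid falls shut in a fraction of a second and slams; brought down softly it takes about two seconds.
- lid_edge (a point): front edge of the yellow lid (disc 174 mm across, about 20 mm thick), 87 mm from the can's centre on the pedal side when shut, 213 mm above the bench; its hinge axis lies 205 mm above the bench, 115 mm behind the can's centre, and the edge swings up and away from the pedal, to about 390 mm above the bench
- lid: the lid's pressed-steel shell; origin on the hinge axis. To be moved only through the pedal, not touched.
- pedal: the pedal's tread and bar as one rigid piece (the part to press); origin on the lever's axle, 20 mm in front of the can's centre, 30 mm above the bench
- multimeter: red multimeter lying on its back, 180 x 88 x 42 mm (with dial 50 mm high), loose, long along its x; origin under its middle. Bystander.
- contactor: grey and black contactor block, 70 x 45 x 71 mm high, loose, standing; origin under its middle. Bystander.
- screwdriver: screwdriver lying along its x, 200 mm long, red handle 26 mm thick, loose; origin under its middle, tip towards +x. Bystander.
- solder_reel: reel of solder wire standing on its flange, 64 mm across, 50 mm high, loose; origin under its middle. Bystander.

How it is judged:
By the outcome, as a careful person would: the job done as asked, in the order asked, and still so for the second after the job is handed in, with the robot touching nothing.
It also fails if it takes over 46 s, if anything falls off the work surface, if the arm or the gripper's body presses on something with over 40 N, if the wrist force passes 120 N, or if a joint passes its speed limit or range.

## Working session

There is one attempt and no reset: what is moved stays moved. The work goes in short steps, each a Python script; the robot and the scene stay as the last script left them, time stands still between calls to the robot, and variables do not carry over. Pictures are saved under pics/ and viewed, and the job is handed in when it is done.

```bash
mkdir -p pics; cat > h.py <<'E'
import numpy as np, cv2
from scipy.spatial.transform import Rotation as R
from bench import robot
def cam(n):
    d=robot.get_image(n); return d
def params(d):
    f=192/np.tan(np.radians(d["fovy"])/2)
    o=np.array(d["orientation"],float)
    M=o if o.shape==(3,3) else R.from_euler('xyz',o).as_matrix()
    return f,M,np.array(d["eye"],float)
def proj(d,P):
    f,M,e=params(d); p=(np.atleast_2d(P)-e)@M; s=p[:,:2]/p[:,2:]
    s=s*(1+d["k1"]*(s**2).sum(1,keepdims=True)); return s*f+[d["cx"],d["cy"]]
def unproj(d,uv,z):
    f,M,e=params(d); q=(np.array(uv,float)-[d["cx"],d["cy"]])/f; s=q.copy()
    for _ in range(30): s=q/(1+d["k1"]*(s@s))
    r=M@np.array([s[0],s[1],1]); return e+r*(z-e[2])/r[2]
E
python3 - <<'E'
from h import *
for n in("scene","top"):
    d=cam(n); cv2.imwrite(f"pics/{n}0.png",d["img"]); print({k:v for k,v in d.items() if k!="img"})
    import pickle; pickle.dump(d,open(f"{n}0.pkl","wb"))
print(robot.current_t(),robot.current_eef_rot())
E
```

```text
{'fovy': 42.047452589259116, 'cx': 250.03098854804642, 'cy': 181.8953621455584, 'k1': -0.14444809283067492, 'eye': array([ 538.0742942 ,  347.00264724, 1285.58623091]), 'orientation': array([-2.82681306,  0.00803262, -2.94466938])}
{'fovy': 53.42050727276997, 'cx': 257.45525741257933, 'cy': 192.5354089399747, 'k1': -0.024865303536960797, 'eye': array([437.25767737, -14.25621914, 914.44286499]), 'orientation': array([-2.93124156,  0.00615258, -1.69050257])}
0.1 [-3.14001332e+00 -3.39417978e-04  2.54780607e-01]
```

View pics/scene0.png

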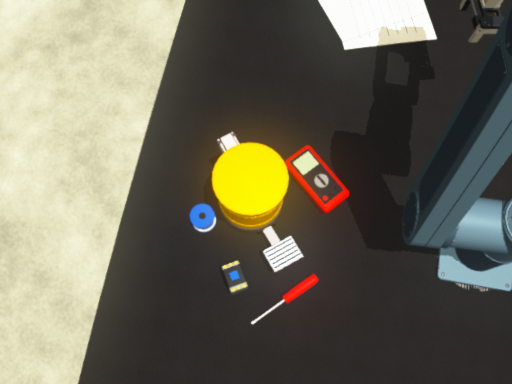

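View pics/top0.png

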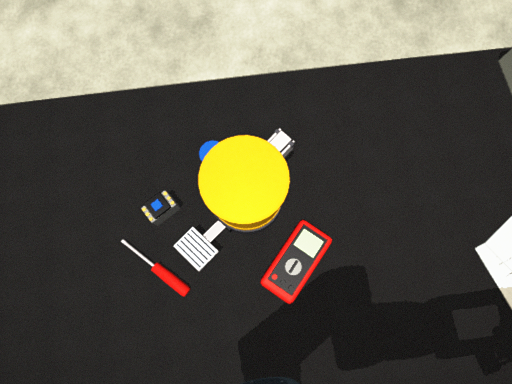

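The can is near (250,180) in both views. The tread is at about (283,253) in scene and (196,249) in top. I'll enlarge both.

```bash
python3 - <<'E'
import cv2,pickle
s=pickle.load(open("scene0.pkl","rb"))["img"];t=pickle.load(open("top0.pkl","rb"))["img"]
a=cv2.resize(s[220:285,250:315],None,fx=8,fy=8,interpolation=cv2.INTER_CUBIC)
b=cv2.resize(t[210:280,160:235],None,fx=8,fy=8,interpolation=cv2.INTER_CUBIC)
cv2.imwrite("pics/a.png",a);cv2.imwrite("pics/b.png",b)
E
```

```text
(no output)
```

View pics/a.png

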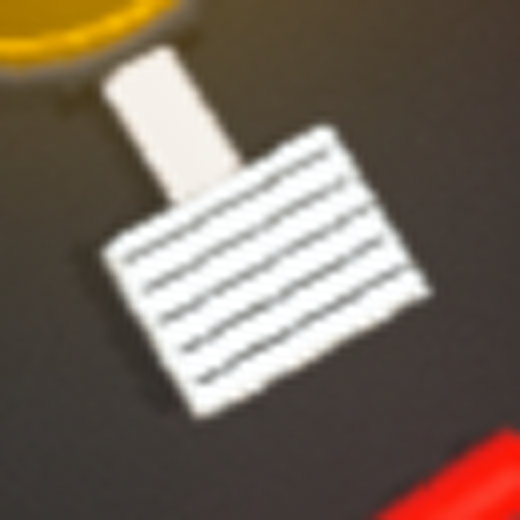

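View pics/b.png

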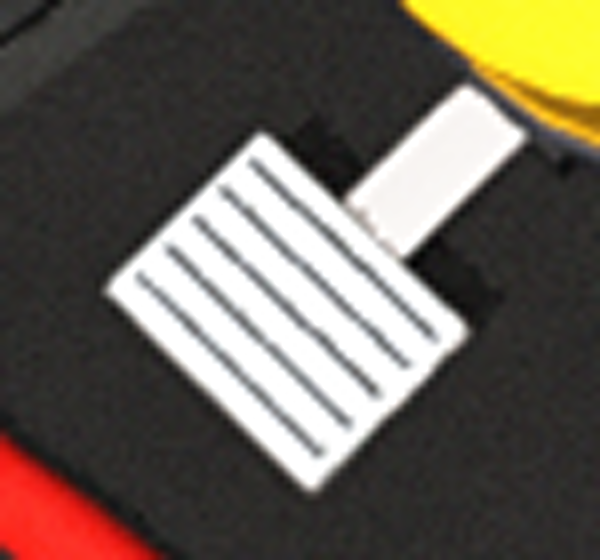

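```bash
cat > fit.py <<'E'
from h import *
import pickle
from scipy.optimize import least_squares
S=pickle.load(open("scene0.pkl","rb"));T=pickle.load(open("top0.pkl","rb"))
c=lambda L,o:(np.array(L,float)+.5)/8-.5+o
# order: inner A, inner B, outer A, outer B (A = B in both pics)
s=c([(104,250),(328,124),(200,418),(432,292)],[250,220])
t=c([(262,132),(468,330),(107,290),(313,492)],[160,210])
def pts(p,sg):
    x=np.array([-135.2,-135.2,-194.8,-194.8]);y=np.array([40,-40,40,-40])*sg;z=np.array([58.9,58.9,65.1,65.1])
    C,Sn=np.cos(p[2]),np.sin(p[2]); return np.c_[p[0]+C*x-Sn*y,p[1]+Sn*x+C*y,z]
for sg in(1,-1):
  for y0 in (0,2,4):
    r=least_squares(lambda p:np.r_[(proj(S,pts(p,sg))-s).ravel(),(proj(T,pts(p,sg))-t).ravel()],[450,0,y0],x_scale=[100,100,1])
    print(sg,r.cost,r.x)
for n,q in(("S",s),("T",t)):
    d=S if n=="S" else T
    print(n,[unproj(d,u,z)[:2].round(1) for u,z in zip(q,[58.9,58.9,65.1,65.1])])
print("lid top centre S",unproj(S,(250,180),226),"T",unproj(T,(244,180),226))
for nm,u,v,z in(("meter",(317,180),(297,262),42),("contactor",(235,275),(158,205),71),("reel",(203,214),(208,152),50),("sd handle",(300,288),(170,280),20),("sd handle end",(318,278),(187,296),20),("sd tip",(252,323),(122,240),13)):
    print(nm,unproj(S,u,z).round(),unproj(T,v,z).round())
E
python3 fit.py
```

```text
1 2.854087296056712 [616.35663128  -3.45847111  -0.86825845]
1 2.8540872960738417 [616.35662134  -3.45848081  -0.86825853]
1 2.854087296056784 [616.35663461  -3.45846737   5.41492688]
-1 2706.138157248328 [408.568167   252.54145572   2.2324775 ]
-1 2706.1381546632742 [408.566349   252.54004095   2.23249144]
-1 2706.1381549609905 [408.52018724 252.50407802   2.23284574]
S [array([560.3, 127.3]), array([499.1,  74.8]), array([521.7, 173.7]), array([458.7, 122. ])]
T [array([560.2, 124.2]), array([498.3,  71.9]), array([520.6, 169.7]), array([459.2, 117.7])]
lid top centre S [614.86408389   5.96503239 226.        ] T [610.37339291  -5.62591502 226.        ]
meter [456. -87.  42.] [ 453. -100.   42.]
contactor [614. 201.  71.] [615. 195.  71.]
reel [728.  62.  50.] [733.  74.  50.]
sd handle [451. 195.  20.] [448. 192.  20.]
sd handle end [410. 162.  20.] [408. 156.  20.]
sd tip [552. 303.  13.] [554. 300.  13.]
```

```bash
python3 - <<'E'
from h import *
yaw=-0.868
for dy in(0,np.pi):
    for P in([350,100,380],[510,122,250],[510,122,70],[508,125,30]):
        q=robot.inverse_kinematics(P,[np.pi,0,yaw+dy]); print(dy,P,None if q is None else np.round(q,2))
print(robot.inverse_kinematics([138,-532,420],[-3.14,0,.255]))
E
```

```text
0 [350, 100, 380] [-0.03 -0.16  1.59 -0.    1.7   2.41]
0 [510, 122, 250] [ 0.02  0.19  1.54 -0.    1.41  2.46]
0 [510, 122, 70] [ 0.02  0.36  1.79 -0.    0.99  2.46]
0 [508, 125, 30] [ 0.03  0.42  1.83 -0.    0.9   2.47]
3.141592653589793 [350, 100, 380] [-0.03 -0.16  1.59  0.    1.7  -0.73]
3.141592653589793 [510, 122, 250] [ 0.02  0.19  1.54  0.    1.41 -0.68]
3.141592653589793 [510, 122, 70] [ 0.02  0.36  1.79  0.    0.99 -0.68]
3.141592653589793 [508, 125, 30] [ 0.03  0.42  1.83  0.    0.9  -0.67]
[-1.51976163e+00  2.09001777e-01  1.12267565e+00 -3.32172650e-04
  1.81147485e+00 -2.04044231e-01]
```

```bash
python3 - <<'E'
from h import *
o=[np.pi,0,-0.868+np.pi]
robot.move_linear([138.65,-532.2,400],speed=250)
robot.move_gripper(0.0)
robot.move_ptp([350,100,400],o)
robot.move_ptp([510,122,180],o)
robot.move_linear([510,122,85],speed=100)
print(robot.current_t(),robot.current_tcp_pos(),robot.current_contact_force(),robot.current_gripper_width())
for n in("scene","top"):
    d=cam(n); cv2.imwrite(f"pics/{n}1.png",d["img"])
E
```

```text
6.9583 [510.55677671 122.01345724  85.67496636] [0.60011944 0.1019767  0.72453068] 0.006401704887904805
```

View pics/scene1.png

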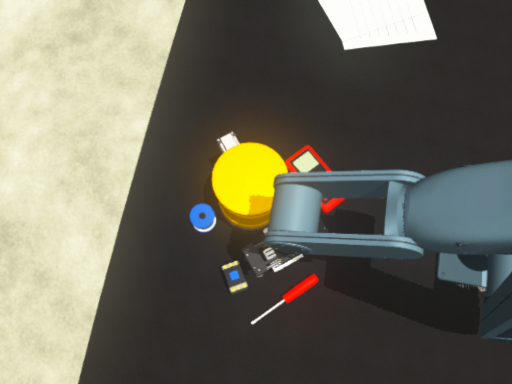

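View pics/top1.png

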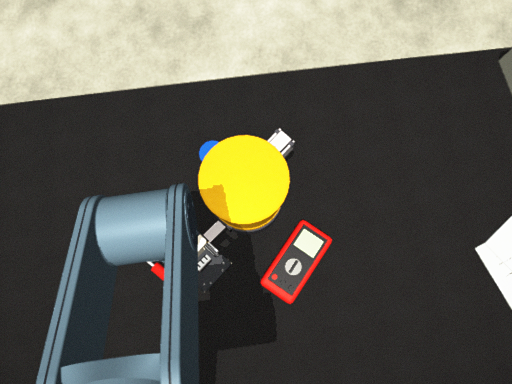

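The wrist fork looks near the lid: its corner is at (275,178) in scene and (185,188) in top. I'll triangulate that before pressing.

```bash
python3 - <<'E'
from h import *
import pickle
S=pickle.load(open("scene0.pkl","rb"));T=pickle.load(open("top0.pkl","rb"))
def tri(u,v):
    a0,a1=unproj(S,u,0),unproj(S,u,400);b0,b1=unproj(T,v,0),unproj(T,v,400)
    z=np.linspace(0,700,701);A=a0+(a1-a0)*z[:,None]/400;B=b0+(b1-b0)*z[:,None]/400
    g=np.linalg.norm(A-B,axis=1);i=g.argmin();return A[i].round(),g[i].round(1)
print(tri((275,178),(185,188)),tri((272,240),(82,200)),tri((320,190),(170,265)))
for z in(260,300,340,400): print(z,unproj(S,(275,178),z),unproj(T,(188,188),z))
# lid sweep
P=np.array([616,-3.]);ux=np.array([np.cos(-.868),np.sin(-.868)]);uy=np.array([-ux[1],ux[0]])
for a in(0,.3,.6,.9,1.1):
    for ph in(np.pi,2.6,2.0):
        x,y=87*np.cos(ph),-87*np.sin(ph)*-1
        l=115-x
        for h in(8,21):
            X=115-l*np.cos(a)+h*np.sin(a);Z=205+l*np.sin(a)+h*np.cos(a)
        w=P+ux*X+uy*y;w2=P+ux*X-uy*y; print(a,round(ph,1),w.round(),w2.round(),round(Z))
E
```

```text
(array([556.,  65., 448.]), np.float64(3.1)) (array([541., 183., 482.]), np.float64(4.5)) (array([477.,  81., 477.]), np.float64(18.1))
260 [560.19529819   1.98928608 260.        ] [599.3550942   93.54762273 260.        ]
300 [559.33253294  15.44552606 300.        ] [589.44758811  86.95857744 300.        ]
340 [558.46976769  28.90176605 340.        ] [579.54008201  80.36953216 340.        ]
400 [557.17561982  49.08612602 400.        ] [564.67882287  70.48596423 400.        ]
0 3.1 [560.  63.] [560.  63.] 226
0 2.6 [602.  83.] [534.  25.] 226
0 2.0 [653.  76.] [532. -27.] 226
0.3 3.1 [570.  52.] [570.  52.] 285
0.3 2.6 [612.  72.] [543.  14.] 281
0.3 2.0 [661.  66.] [541. -36.] 270
0.6 3.1 [590.  27.] [590.  27.] 336
0.6 2.6 [631.  49.] [563.  -9.] 329
0.6 2.0 [678.  47.] [557. -56.] 308
0.9 3.1 [620.  -7.] [620.  -7.] 376
0.9 2.6 [659.  16.] [591. -42.] 367
0.9 2.0 [701.  20.] [580. -83.] 336
1.1 3.1 [643. -35.] [643. -35.] 395
1.1 2.6 [681. -10.] [613. -68.] 383
1.1 2.0 [718.  -2.] [ 598. -104.] 349
```

```bash
cat > pose.py <<'E'
from h import *
C=np.array([616.,-2.5]);Y=-0.868;ux=np.array([np.cos(Y),np.sin(Y)])
a=np.radians(8)
base=R.from_euler('xyz',[np.pi,0,Y+np.pi])
ty=np.array([-ux[1],ux[0],0])
cands=[R.from_rotvec(s*a*ty)*base for s in(1,-1)]
r=max(cands,key=lambda q:q.apply([0,0,1])[:2]@ux)
O=list(r.as_euler('xyz'))
def P(rad,z): return list(C-ux*rad)+[z]
E
python3 - <<'E'
from pose import *
print(O,r.apply([0,0,1]),P(168,85))
robot.move_linear(P(168,85),O,speed=60)
robot.sleep(.2)
print(robot.current_t(),robot.current_tcp_pos(),robot.current_contact_force())
print(robot.move_linear(P(168,58),speed=25,f_stop=4))
print(robot.current_t(),robot.current_tcp_pos(),robot.current_contact_force())
for n in("scene","top"):
    d=cam(n); cv2.imwrite(f"pics/{n}2.png",d["img"])
cv2.imwrite("pics/both2.png",np.hstack([cv2.resize(cv2.imread(f"pics/{n}2.png")[100:324,x:x+224],(400,400)) for n,x in(("scene",150),("top",100))]))
E
```

```text
[np.float64(3.141592653589793), np.float64(0.13962634015954634), np.float64(2.2735926535897937)] [ 0.08995508 -0.10619433 -0.99026807] [np.float64(507.4125423736965), np.float64(125.6903430304161), 85]
7.5583 [508.28976109 125.22223455  85.29807248] [0.40429124 0.45109895 0.09904247]
True
8.35 [507.33151876 125.72760409  64.48489185] [-1.55739863  0.37741352  7.28626981]
```

View pics/both2.png

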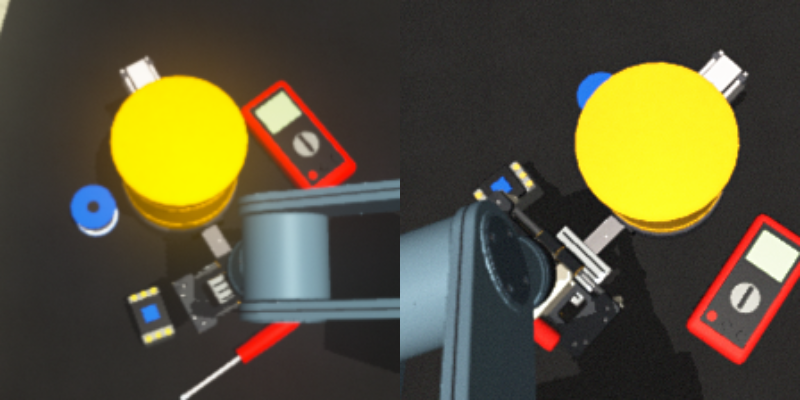

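The view shows the fingertips on the tread, with contact at z = 64.5 as predicted, and the wrist fork clear of the lid. Now I press.

```bash
python3 - <<'E'
from pose import *
def st(m): print(m,round(robot.current_t(),2),np.round(robot.current_tcp_pos(),1),np.round(robot.current_contact_force(),1))
for z,rad in((50,169.5),(38,170.5)):
    print(robot.move_linear(P(rad,z),speed=15,f_stop=22)); st(z)
print(robot.move_linear(P(171,28),speed=6,f_stop=14)); st("end")
robot.sleep(.3); st("hold")
d=cam("scene"); e=cam("top")
cv2.imwrite("pics/both3.png",np.hstack([cv2.resize(q["img"][60:324,x:x+264],(400,400)) for q,x in((d,130),(e,80))]))
E
```

```text
False
50 9.53 [505.9 127.4  50.6] [-4.4  2.2  9.3]
False
38 10.48 [505.2 128.2  38.1] [-3.2  2.7  6.1]
True
end 11.73 [505.  128.4  30.9] [-1.6  0.   6. ]
hold 12.03 [505.  128.4  30.9] [-1.5  0.2  7.6]
```

View pics/both3.png

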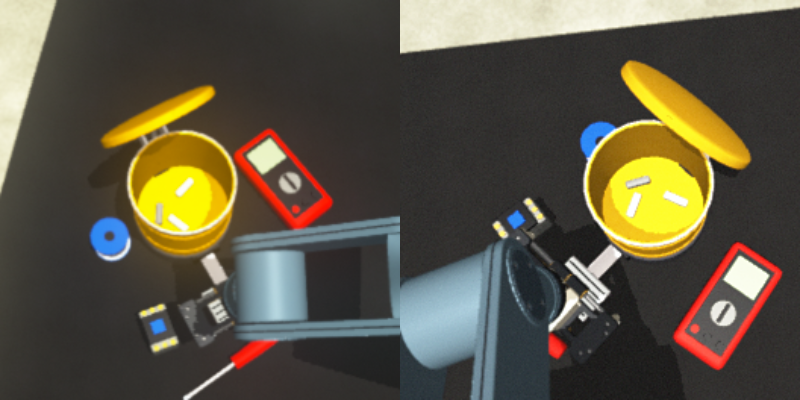

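```bash
python3 - <<'E'
from pose import *
def st(m): print(m,round(robot.current_t(),2),np.round(robot.current_tcp_pos(),1),np.round(robot.current_contact_force(),1))
x,y,z=robot.current_tcp_pos()
print(robot.move_linear([x,y,z-1.2],speed=4,f_stop=15)); robot.sleep(.2); st("push")
robot.sleep(1.8); st("h"); robot.sleep(2.0); st("h")
e=cam("top"); cv2.imwrite("pics/top4.png",e["img"])
E
```

```text
False
push 12.7 [505.1 128.4  30.8] [-5.5  0.8 13.3]
h 14.5 [505.  128.4  30.8] [-5.1 -0.7 13.8]
h 16.5 [505.1 128.4  30.8] [-5.6  0.6 13.5]
```

View pics/top4.png

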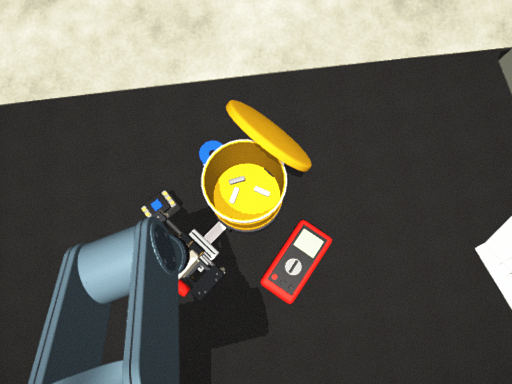

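The lid is wide open at (268,135) in the top view. The tip did not move as the force rose to 13.5 N, so the pedal is at its stop, and it has been held for about 4 s. Now the slow release.

```bash
python3 - <<'E'
from pose import *
def st(m): print(m,round(robot.current_t(),2),np.round(robot.current_tcp_pos(),1),np.round(robot.current_contact_force(),1))
for z,rad,v in((45,170.2,6),(57,168.6,6),(62,168,4),(67,168,3)):
    robot.move_linear(P(rad,z),speed=v); st(z)
robot.sleep(.3)
robot.move_linear(P(168,120),speed=60); st("up")
robot.move_linear(P(190,250),speed=150)
robot.move_ptp([350,100,400],[np.pi,0,-0.868+np.pi])
robot.sleep(.3); st("away")
d=cam("scene"); e=cam("top")
cv2.imwrite("pics/both5.png",np.hstack([cv2.resize(q["img"][60:324,x:x+264],(400,400)) for q,x in((d,130),(e,80))]))
S=proj(e,[P(0,226),])
E
```

```text
45 19.26 [505.6 127.7  45.4] [-5.1  3.2  9.2]
57 21.43 [506.7 126.5  57.8] [-6.5  3.9 12.6]
62 22.83 [507.4 125.8  63. ] [-5.3  2.6 12. ]
67 24.65 [507.4 125.7  67. ] [-0.4  0.8 -0.2]
up 25.98 [507.1 125.6 119.6] [ 0.5 -0.7  0. ]
away 28.16 [350.3 100.2 399. ] [-0.3  0.4  0.2]
```

View pics/both5.png

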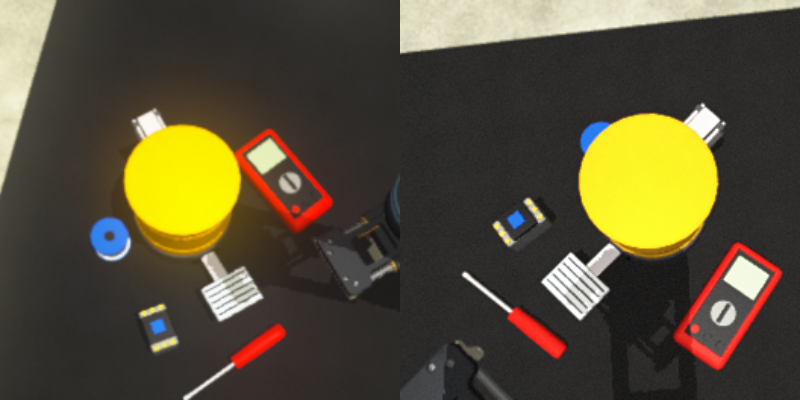

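The lid is shut, the pedal is up, the bystanders sit where they were, and the hand is clear. Handing in.

```bash
python3 - <<'E'
from bench import robot
robot.hand_in()
E
```

```text
the job is handed in; nothing more can be done
```

The job is done and handed in. I pressed the pedal to its stop with the closed fingertips and held the lid wide open for about 4 s. I then let the pedal up over about 8 s, so the lid came down slowly, and took the hand away.

**Pedal stop:** pushing harder raised the force from 7.6 to 13.5 N, but the tip stayed at 30.8 mm. I had predicted 31.4 mm for the stop.

**Lid closing:** the fingers kept 9 to 13 N on the tread all the way up and came off near its rest height, with force back to about 0. I judged the soft close from these readings, because the lid was not filmed as it shut.

**Final pictures:** at about 28 s, the lid is shut and the pedal is up. The multimeter, contactor, screwdriver and solder reel look unmoved by eye, and the arm touches nothing.

**Disagreements:** the two cameras differed by about 3 to 4 mm on the tread position. The first stop trigger fired on a brief force peak that settled to 7.6 N, so I did the extra push to confirm the stop.

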